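# Flip a face-down bench timer over against the edge of its board

### The arm

A 7-joint arm with a two-finger parallel gripper is mounted at the origin on a cart in front of the work surface, level with it; the furniture and walls round the work are solid. World frame = base frame: x ahead of the robot, y to its left, z up, the work surface at z = 0. Lengths are in mm, angles in rad, forces in N, time in s.
With the tool pointing down it reaches from about 400 to 875 mm from the base axis. Payload 6.5 kg.
Tool frame: the origin (TCP) lies between the finger pads; the fingertips stand 14 mm ahead of it and the grasp point (between the pads) lies 5 mm behind it; z points along the fingers, y is the direction in which the jaws open and shut (so a half turn about z gives the same grasp; the last joint's range is limited). The gripper opens to 85 mm and grips with 20 to 120 N. Pads are 22 mm wide; open, the fingers measure 114 mm over their backs; the gripper's body (76 mm by 85 mm) begins 54 mm behind the grasp point. The pads swing forward as they close: fully open they stand 13 mm farther back than shut.
Start: joints at [1.205, 0.536, -0.004, 1.538, 0.003, 1.067, -0.071], TCP at [191.96, -621, 245.29] pointing down, gripper open.
Joint ranges: [-2.7, 2.7], [-0.37, 2.16], [-1.27, 1.26], [0.24, 2.4], [-1.31, 4.45], [0.19, 1.91], [-2.76, 2.76]. Speed limits (rad/s): [2.39, 2.39, 3.14, 3.14, 3.14, 3.14, 3.14].

### API

Orientations are given as [roll, pitch, yaw] about the fixed x, y, z axes, in that order (R = Rz(yaw) Ry(pitch) Rx(roll)).
In Python, from workcell import bot gives the robot as it stands.
- The arm moves only by the tool drive_tool, never from a script. Its argument "series" is a list of rows, each an object with "xyz": the shift along the tool's x, y, z in units of 1000 mm (1.0 is 1000 mm), a list of three; "twist": the turn about the tool's z in units of 120 degrees (1.0 is 120 degrees). A call has 1 to 12 rows; each row is the pose to reach, as a shift and turn from the pose measured when the call began, along the tool's axes at that moment; what a row does not reach only later rows make up. A row lasts 1/10 s, in which the tool goes at most 50 mm and 8.59 degrees, less where a joint would pass 70% of its speed; a pose out of reach is approached as far as the arm can. A call with a number of a shift or a turn outside -1 to 1 is refused whole. A call with a gripper value outside its range is refused whole. "grip" is the closure in counts, from 0 (fully open) to 255 (shut), set as the call begins (left out, the last holds). The fingers move at their own pace and stop on an object; "squeeze" is the grip in N (left out, the last holds). Time passes only in rows, so rows that repeat a pose let the fingers close. It gives the time, the measured TCP pose, the force and the opening at its end, in the units of the state.
- bot.get_state(): the state, without advancing time (a new reading comes with each control period).
- bot.grab_frame(name): name is "scene" or "side" or "wrist"; returns a dict with "img" (384x512x3 uint8, red, green, blue), "intrinsics" (3x3 intrinsics, pixels), "pose" (4x4, takes a point from camera to world coordinates). Camera axes: x right, y up, looking along -z (the intrinsics and any distortion apply to the point x, -y, -z); pixel columns grow to the right and rows downward; lengths in mm; the calibration is good to about 2 mm. A picture is of the moment at which its call begins. There is no depth.
- bot.job_done(): hands the job in, once; it reports no verdict.
The state is a dict: "clock": time; "joint_pos": joint angles; "qd": joint speeds; "joint_torque": joint torques, N m; "tcp_pos": TCP position; "tcp_rot": TCP orientation; "ft_force": force on the tool from outside, world axes, zero at the start; "wrist_torque": the same for the moment, N m; "width": opening from 0.0 (shut) to 1.0 (fully open).
Only numpy, scipy, OpenCV 4.12 (cv2) and the standard library are available. Lean on these libraries where they do the work, as an engineer would, in place of code of your own. Each camera call takes 0.05 s, during which the arm holds its last target. There are 200 camera calls.

### The job

The bench timer has been left lying face down beside its low grey board. Push it with the fingertips against the board's straight edge that faces it until it tips up on that edge, and flip it on over so that it comes to lie flat on the board, face up. Do not pick it up or carry it at any time, and leave the bottles and the cup standing where they are.

Things in the scene. Friction and masses are not known exactly. Their poses are not given: they have to be found in the camera images.
- timer: loose white bench timer: square slab, 66 mm at the back, 16 mm thick, 40 to 75 g, friction about 0.6; display and buttons on its face. Origin: centre of its flat back; z points out of the face, straight down at the start (so the origin is 16 mm up); x, y along its sides. Lying face down, its sides lean outward going up by 10 degrees: 61 mm wide near the worktop, 66 mm at 14.5 mm up.
- board: low grey board with a dark top sheet and a screw at each corner, 160 (its x) x 130 (its y) x 10 mm high, fixed, to the left of the timer. Origin: centre of its underside, on the worktop; z up. Its long side at its y = -65 mm faces the timer: a straight upright wall, 10 mm high, lower than the timer; the timer is flipped over it towards the board's +y.
- board_edge (a point): middle of the upper edge of the board's long side that looks towards the timer (board x = 0, y = -65 mm, z = 10 mm); axes as the board's
- timer_corner0 (a point): corner of the timer, at half its thickness (31 mm out along the timer's +x and +y, 8 mm above its back)
- timer_corner1 (a point): corner of the timer, at half its thickness (31 mm out along the timer's +x and -y, 8 mm above its back)
- timer_corner2 (a point): corner of the timer, at half its thickness (31 mm out along the timer's -x and -y, 8 mm above its back)
- timer_corner3 (a point): corner of the timer, at half its thickness (31 mm out along the timer's -x and +y, 8 mm above its back)
- sample_cup: bystander: white sample cup with a yellow screw lid, 58 mm across, 70 mm high, behind the work. Origin: centre of its underside
- stain_bottle: bystander: small white dropper bottle with a pointed red cap, 36 mm across, 98 mm high. Origin: centre of its underside
- alcohol_bottle: bystander: brown bottle with a blue cap, 48 mm across, 88 mm high, behind the work. Origin: centre of its underside; left of it, behind the board, stands a fixed 0.45 m tall analyser, its front 574 mm from the robot's axis along x
- oil_dropper: bystander: small amber dropper bottle with a black rubber teat, 34 mm across, 102 mm high. Origin: centre of its underside
- microscope_left: fixed equipment to keep clear of: the microscope to the right of the work, about 200 mm deep (away from the robot), 150 mm wide and 0.3 m tall; swing round its front or over it. Origin: on the worktop, near the middle of its foot
Mind the look-alikes: they are no part of the job. What is shaped like the timer but black is not meant.

How it is judged (in metres and radians):
On the way, in this order (a step that is already met when the one before it is completed fails the run):
1. the timer, still lying face down, is pushed against the board's edge (contact force between timer and board above 0.2 N and angle between timer's own z axis and vertical above 2.85 rad), for 0.05 s.
2. the timer is tipped up on edge by the fingers, against the board (contact force between timer and board above 0.05 N and contact force between the fingers and timer above 0.05 N and angle between timer's own z axis and vertical between 1 and 2.2 rad and y of timer in the frame of board_edge between -0.06 and 0.06 m), for 0.05 s.
At the end, for the whole second after the job is handed in: the timer lies still and flat on the board (within 0.1 rad), face up, its back at the board's top (6 to 15 mm above the worktop) and its centre over the board, at least 10 mm in from the edge it was flipped over (angle between timer's own z axis and vertical below 0.1 rad and z of timer in the frame of board between 0.006 and 0.015 m and x of timer in the frame of board between -0.08 and 0.08 m and y of timer in the frame of board between -0.055 and 0.06 m and linear speed of timer below 0.02 m/s); the robot touches nothing.
It fails at once if the timer is lifted or carried (all four corners more than 32 mm above the worktop) (height (world z) of each of timer_corner0, timer_corner1, timer_corner2, timer_corner3 above 0.032 m).
It fails at once if a bottle or the cup is shifted by more than 20 mm or knocked over (distance of any of sample_cup, stain_bottle, alcohol_bottle, oil_dropper from where it was at the start of the episode above 0.02 m or angle between any of sample_cup, stain_bottle, alcohol_bottle, oil_dropper's own z axis and vertical above 0.4 rad).
It also fails if it takes over 51 s, if anything falls off the work surface, if the arm or the gripper's body presses on something with over 40 N, if the wrist force passes 120 N, or if a joint passes its speed limit or range.

## Working session

There is one attempt and no reset: what is moved stays moved. The work goes in short steps, Python scripts to look and compute and a tool call to move; the robot and the scene stay as the last step left them, time stands still between calls to the robot, and variables do not carry over. Pictures are saved under pics/ and viewed, about 8 in all and at most 12, crops included, and the job is handed in when it is done.

Besides the shell and the picture viewer there is one more tool, called after ">>>" by a JSON object that holds its "fn" and its "kwargs", one argument or row to a line. drive_tool: Moves the arm, as the interface text tells. Its arguments: {"type":"object","properties":{"series":{"type":"array"},"grip":{"type":"number"},"squeeze":{"type":"number"}},"required":["series"]}

```bash
mkdir -p pics; ls; cat > h.py <<'E'
import numpy as np, cv2, json
from workcell import bot
def shot(n,f):
    d=bot.grab_frame(n); cv2.imwrite(f'pics/{f}.png',d['img'][:,:,::-1]); np.savez(f'pics/{f}.npz',K=d['intrinsics'],P=d['pose'],d=np.array(d.get('distortion',[0,0,0,0,0]),float)); return d
def ray(f,px,z):
    c=np.load(f'pics/{f}.npz'); u=cv2.undistortPoints(np.array(px,float).reshape(-1,1,2),c['K'],c['d']).reshape(-1,2)
    v=np.c_[u[:,0],-u[:,1],-np.ones(len(u))]@c['P'][:3,:3].T; o=c['P'][:3,3]
    return o+v*((np.atleast_1d(z)-o[2])/v[:,2])[:,None]
def proj(f,X):
    c=np.load(f'pics/{f}.npz'); q=(np.atleast_2d(X)-c['P'][:3,3])@c['P'][:3,:3]; q=q*[1,-1,-1]
    return cv2.projectPoints(q,np.zeros(3),np.zeros(3),c['K'],c['d'])[0].reshape(-1,2)
E
python3 - <<'E'
from h import *
for n in('scene','side'):
    d=shot(n,n+'0'); print(d.keys(),d['pose'].round(2).tolist(),d['intrinsics'].tolist())
a=[cv2.imread(f'pics/{n}0.png') for n in('scene','side')]
s=bot.get_state(); print(s)
E
```

```text
pics
dict_keys(['img', 'intrinsics', 'pose']) [[0.99, 0.09, -0.06, 506.49], [-0.11, 0.87, -0.47, -527.11], [0.01, 0.48, 0.88, 1102.21], [0.0, 0.0, 0.0, 1.0]] [[367.3467188103334, 0.0, 254.22014106634276], [0.0, 367.3467188103334, 191.6511611449638], [0.0, 0.0, 1.0]]
dict_keys(['img', 'intrinsics', 'pose']) [[0.99, 0.13, -0.1, 463.73], [-0.17, 0.83, -0.53, -615.91], [0.01, 0.54, 0.84, 1066.58], [0.0, 0.0, 0.0, 1.0]] [[377.22388645977884, 0.0, 258.8269283896315], [0.0, 377.22388645977884, 191.71853081535392], [0.0, 0.0, 1.0]]
{'clock': 0.1, 'joint_pos': array([ 1.20480769,  0.53708918, -0.00441795,  1.53874671,  0.00259535,
        1.06728324, -0.07118655]), 'qd': array([ 0.0012866 , -0.00161751, -0.00023503, -0.0031006 , -0.00095109,
        0.00109297,  0.00061734]), 'joint_torque': array([ 3.53388525e-03, -5.84563208e+01,  1.05273698e+00, -2.59774339e+01,
        1.27020120e-02,  4.64092838e-03,  3.18229965e-06]), 'tcp_pos': array([ 191.77956042, -620.51186102,  244.51242855]), 'tcp_rot': array([-3.14007651e+00,  1.19103861e-04,  2.99853813e-01]), 'ft_force': array([1.28283335, 0.13704429, 0.37385497]), 'wrist_torque': array([ 0.01913814, -0.01983534,  0.0188154 ]), 'width': 1.0019751949652866}
```

```bash
python3 - <<'E'
import cv2
for n in('scene','side'):
    cv2.imwrite(f'pics/{n}0b.png',cv2.resize(cv2.imread(f'pics/{n}0.png'),(800,600),interpolation=cv2.INTER_CUBIC))
E
```

```text
(no output)
```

View pics/scene0b.png

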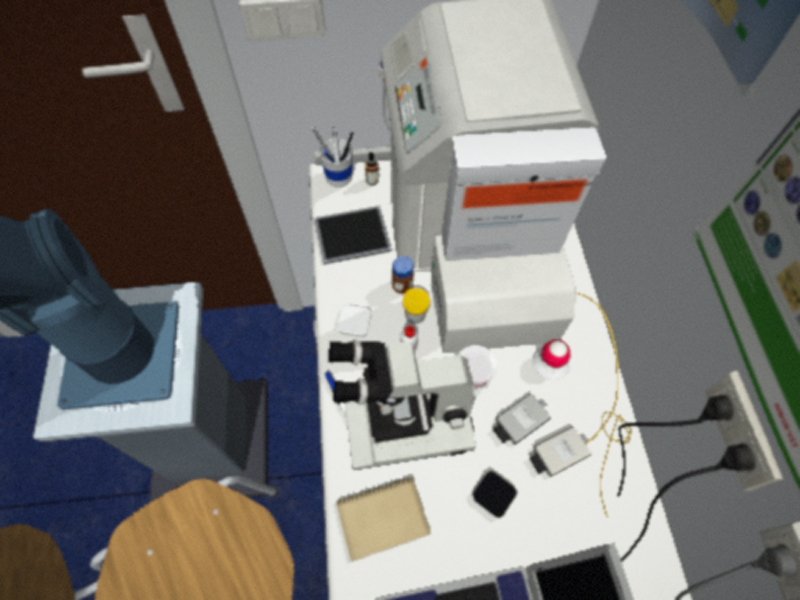

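The scene view shows the timer (white, around (353,320)/1.5625) and the board (dark, around (352,235)/1.5625). The microscope stands in front of the timer. Next I'll enlarge both views.

```bash
python3 - <<'E'
from h import *
import numpy as np
out=[]
for n in('scene','side'):
    a=cv2.imread(f'pics/{n}0.png')
    p=proj(n+'0',[[480,0,0],[480,150,10]]); print(n,p)
a=cv2.imread('pics/scene0.png')[85:235,195:295]; b=cv2.imread('pics/side0.png')
c=proj('side0',ray('scene0',[[245,160]],0))[0]; print(c)
x,y=int(c[0])-50,int(c[1])-75; x=max(x,0);y=max(y,0);print(x,y)
o=np.hstack([cv2.resize(i,(400,600),interpolation=cv2.INTER_CUBIC) for i in(a,b[y:y+150,x:x+100])]); cv2.imwrite('pics/c0.png',o)
E
```

```text
scene [[226.16406693 212.11615263]
 [222.86320843 172.09323758]]
side [[229.21748071 211.31653347]
 [223.67018358 172.46733005]]
[245.25759749 160.14343867]
195 85
```

View pics/c0.png

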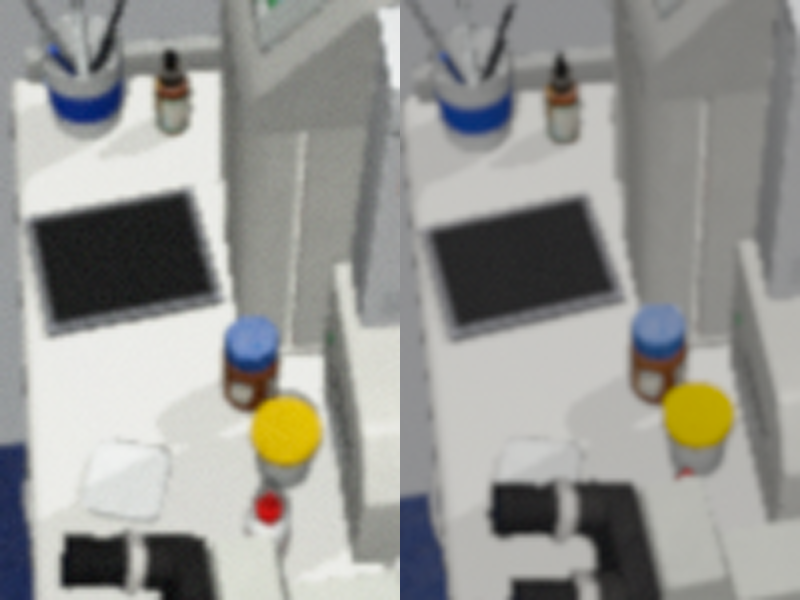

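Scene crop at 4x (offset 195,85). Board corners: (30,220), (190,191), (219,297), (50,328). Timer corners: (98,440), (171,452), (160,519), (82,508). The red-cap bottle is at (268,508) and the eyepieces are directly below the timer.

```bash
python3 - <<'E'
from h import *
def S(p): return np.array(p)/4+[195,85]-0.375
b=ray('scene0',S([(30,220),(190,191),(219,297),(50,328)]),10)[:,:2]
t=ray('scene0',S([(98,440),(171,452),(160,519),(82,508)]),14)[:,:2]
for q in(b,t):
    print(q.round(1).tolist(),q.mean(0).round(1),[np.linalg.norm(q[i]-q[i-1]).round(1) for i in range(4)],[np.degrees(np.arctan2(*(q[i]-q[i-1])[::-1])).round(1) for i in range(4)])
print('bottle',ray('scene0',S([(268,508)]),98),'cup lid',ray('scene0',S([(286,432)]),70),'alc',ray('scene0',S([(252,340)]),88),'oil',ray('scene0',S([(170,55)]),102))
# microscope eyepieces, two views
P=[]
def tri(a,bp):
    L=[]
    for f,p in(('scene0',a),('side0',bp)):
        L.append((ray(f,[p],0)[0],ray(f,[p],300)[0]))
    (p,a1),(q,b1)=L; d=(a1-p);e=(b1-q); M=np.c_[d,-e]; s=np.linalg.lstsq(M,q-p,rcond=None)[0]; return p+s[0]*d,q+s[1]*e
print(tri(S([(65,537)])[0],S([(92,485)])[0]))
print(tri(S([(268,508)])[0],S([(285,478)])[0]))
E
```

```text
[[414.1, 296.9], [562.8, 314.9], [577.4, 195.2], [426.7, 178.2]] [495.2 246.3] [np.float64(119.4), np.float64(149.8), np.float64(120.5), np.float64(151.8)] [np.float64(96.0), np.float64(6.9), np.float64(-83.0), np.float64(-173.6)]
[[461.6, 60.4], [521.4, 42.7], [507.2, -17.7], [444.6, -1.1]] [483.7  21.1] [np.float64(63.9), np.float64(62.4), np.float64(62.1), np.float64(64.7)] [np.float64(74.6), np.float64(-16.5), np.float64(-103.3), np.float64(165.2)]
bottle [[588.98526778 -56.46980053  98.        ]] cup lid [[613.52764579  21.75733965  70.        ]] alc [[594.74240101  99.31563516  88.        ]] oil [[554.37017592 397.45405178 102.        ]]
(array([ 451.13288042, -167.03412801,  320.8626187 ]), array([ 450.66277124, -166.85687624,  320.97760928]))
(array([584.67574036, -81.05595716, 150.46007846]), array([582.85515987, -80.30466102, 150.66262568]))
```

```bash
cat >> h.py <<'E'
from scipy.spatial.transform import Rotation as R
def plan(W,yaw=None):
    "W: world waypoints (mm), yaw deg list -> rows in tool units from the current pose"
    s=bot.get_state(); r=R.from_euler('xyz',s['tcp_rot']); y0=np.degrees(s['tcp_rot'][2])
    print('clk',s['clock'],'tcp',s['tcp_pos'].round(1),'rot',np.degrees(s['tcp_rot']).round(2),'F',s['ft_force'].round(1),'w',round(s['width'],2))
    for i,w in enumerate(W):
        t='' if yaw is None else round(-(yaw[i]-y0)/120,3)
        print((r.inv().apply(np.array(w,float)-s['tcp_pos'])/1000).round(4).tolist(),t)
E
python3 - <<'E'
from h import *
print(ray('scene0',np.array([(345,420),(350,467),(475,452),(470,400)])*.64,20).round(0))
print(ray('scene0',np.array([(330,352),(332,390),(385,345),(412,345),(470,360)])*.64,300).round(0))
W=[(300,-450,245),(330,-300,245),(370,-190,245),(400,-60,245)]
plan(W,[17,40,70,96.5])
E
```

```text
[[ 451. -196.   20.]
 [ 454. -285.   20.]
 [ 689. -283.   20.]
 [ 697. -182.   20.]]
[[ 450. -174.  300.]
 [ 449. -235.  300.]
 [ 533. -171.  300.]
 [ 574. -176.  300.]
 [ 658. -209.  300.]]
clk 0.1 tcp [ 191.8 -620.5  244.5] rot [-1.7991e+02  1.0000e-02  1.7180e+01] F [1.3 0.1 0.4] w 1.0
[0.1538, -0.1309, -0.0003] 0.002
[0.2267, -0.2654, -0.0001] -0.19
[0.2974, -0.3587, 0.0] -0.44
[0.3645, -0.474, 0.0002] -0.661
```

>>> {"fn": "drive_tool", "kwargs": {
  "series": [
    {"xyz":[0.154,-0.131,0],"twist":0},
    {"xyz":[0.154,-0.131,0],"twist":0},
    {"xyz":[0.154,-0.131,0],"twist":0},
    {"xyz":[0.154,-0.131,0],"twist":0},
    {"xyz":[0.154,-0.131,0],"twist":-0.05},
    {"xyz":[0.227,-0.265,0],"twist":-0.1},
    {"xyz":[0.227,-0.265,0],"twist":-0.15},
    {"xyz":[0.227,-0.265,0],"twist":-0.2},
    {"xyz":[0.227,-0.265,0],"twist":-0.25},
    {"xyz":[0.297,-0.359,0],"twist":-0.3},
    {"xyz":[0.297,-0.359,0],"twist":-0.35},
    {"xyz":[0.297,-0.359,0],"twist":-0.44}
  ],
  "grip": 90
}}

```text
clock: 1.3
tcp_pos: [370.5, -185.4, 245.0]
tcp_rot: [-3.14, -0.002, 1.193]
ft_force: [-0.7, -0.6, -0.0]
width: 0.646
```

```bash
python3 - <<'E'
from h import *
plan([(390,-170,245),(410,-60,245),(470,-90,245),(480,-60,150)],[70,96.5,96.5,96.5])
E
```

```text
clk 1.3 tcp [ 370.5 -185.4  245. ] rot [-1.7993e+02 -1.3000e-01  6.8370e+01] F [-0.7 -0.6 -0. ] w 0.65
[0.0215, 0.0125, 0.0001] -0.014
[0.1311, -0.0095, 0.0003] -0.234
[0.1253, 0.0573, 0.0002] -0.234
[0.1567, 0.0557, 0.0953] -0.234
```

>>> {"fn": "drive_tool", "kwargs": {
  "series": [
    {"xyz":[0.131,-0.01,0],"twist":-0.07},
    {"xyz":[0.131,-0.01,0],"twist":-0.14},
    {"xyz":[0.131,-0.01,0],"twist":-0.21},
    {"xyz":[0.131,-0.01,0],"twist":-0.234},
    {"xyz":[0.145,0.05,0],"twist":-0.234},
    {"xyz":[0.145,0.05,0],"twist":-0.234},
    {"xyz":[0.145,0.05,0],"twist":-0.234},
    {"xyz":[0.145,0.05,0],"twist":-0.234}
  ]
}}

```text
clock: 2.1
tcp_pos: [469.6, -68.9, 244.9]
tcp_rot: [-3.14, -0.003, 1.683]
ft_force: [-0.4, 0.6, -0.2]
width: 0.645
```

```bash
python3 - <<'E'
from h import *
d=shot('wrist','w1'); cv2.imwrite('pics/w1b.png',cv2.resize(cv2.imread('pics/w1.png'),(800,600),interpolation=cv2.INTER_CUBIC))
print(d['pose'].round(2).tolist())
plan([(480,-70,150)],[96.5])
E
```

```text
[[0.99, -0.11, -0.03, 461.61], [0.11, 0.94, 0.31, 12.65], [-0.0, -0.32, 0.95, 373.72], [0.0, 0.0, 0.0, 1.0]]
clk 2.15 tcp [469.3 -68.9 245. ] rot [-1.7992e+02 -1.6000e-01  9.6440e+01] F [-1.1  0.   0.1] w 0.65
[-0.0025, 0.0107, 0.095] -0.0
```

View pics/w1b.png

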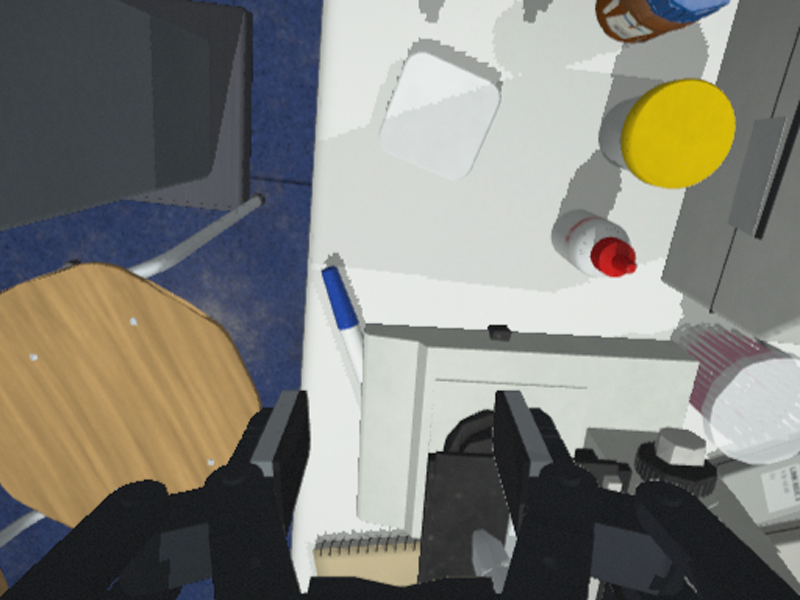

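The wrist view shows the timer with corners at (412,48), (503,87), (466,182), (379,143). The red-cap bottle is at (613,258) and the pen is well behind the timer.

```bash
python3 - <<'E'
from h import *
t=ray('w1',np.array([(412,46),(505,85),(466,184),(377,145)])*.64-.18,14)[:,:2]
q=t;print(q.round(1).tolist(),q.mean(0).round(1),[np.linalg.norm(q[i]-q[i-1]).round(1) for i in range(4)],[np.degrees(np.arctan2(*(q[i]-q[i-1])[::-1])).round(1) for i in range(4)])
print(ray('w1',np.array([(613,258),(680,133),(335,265),(365,325)])*.64,[98,70,10,60]).round(0))
E
```

```text
[[462.4, 61.3], [523.6, 45.7], [508.3, -17.8], [446.6, 0.4]] [485.2  22.4] [np.float64(62.9), np.float64(63.1), np.float64(65.3), np.float64(64.3)] [np.float64(75.5), np.float64(-14.3), np.float64(-103.5), np.float64(163.5)]
[[ 582.  -41.   98.]
 [ 614.   27.   70.]
 [ 425.  -85.   10.]
 [ 452. -108.   60.]]
```

```bash
python3 - <<'E'
from h import *
plan([(490,-62,120),(490,-62,30)],[96.5,96.5])
E
```

```text
clk 2.15 tcp [469.3 -68.9 245. ] rot [-1.7992e+02 -1.6000e-01  9.6440e+01] F [-1.1  0.   0.1] w 0.65
[0.0042, 0.0216, 0.125] -0.0
[0.004, 0.0217, 0.215] -0.0
```

>>> {"fn": "drive_tool", "kwargs": {
  "series": [
    {"xyz":[0.004,0.022,0.05],"twist":0},
    {"xyz":[0.004,0.022,0.1],"twist":0},
    {"xyz":[0.004,0.022,0.15],"twist":0},
    {"xyz":[0.004,0.022,0.19],"twist":0},
    {"xyz":[0.004,0.022,0.215],"twist":0},
    {"xyz":[0.004,0.022,0.219],"twist":0},
    {"xyz":[0.004,0.022,0.222],"twist":0},
    {"xyz":[0.004,0.022,0.224],"twist":0},
    {"xyz":[0.004,0.022,0.224],"twist":0}
  ],
  "grip": 180
}}

```text
clock: 3.05
tcp_pos: [491.2, -62.1, 22.3]
tcp_rot: [3.141, -0.002, 1.683]
ft_force: [-0.6, -0.1, 0.5]
width: 0.294
```

```bash
python3 - <<'E'
from h import *
plan([(490,-62,20)],[96.5])
shot('wrist','w2'); cv2.imwrite('pics/w2b.png',cv2.resize(cv2.imread('pics/w2.png'),(800,600),interpolation=cv2.INTER_CUBIC))
E
```

```text
clk 3.05 tcp [491.2 -62.1  22.3] rot [ 1.7995e+02 -1.3000e-01  9.6420e+01] F [-0.6 -0.1  0.5] w 0.29
[0.0003, -0.0012, 0.0023] -0.001
```

View pics/w2b.png

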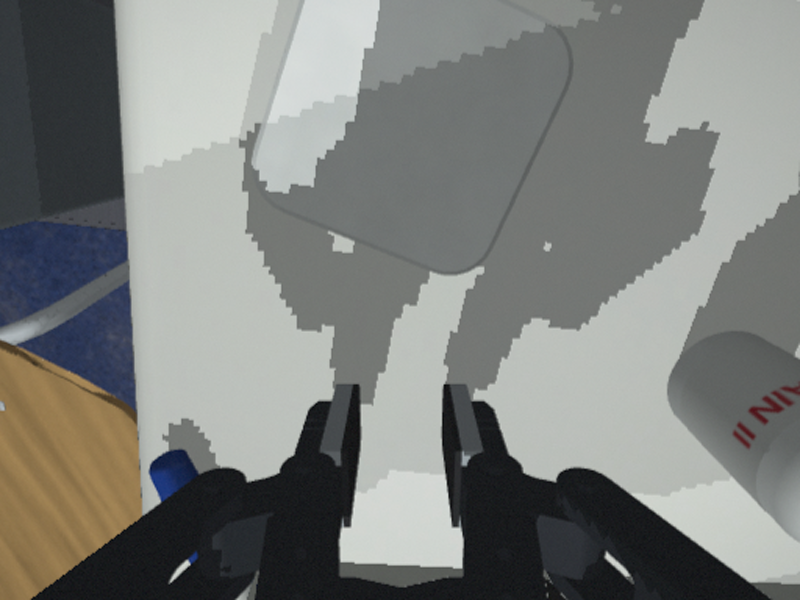

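The wrist view shows the fingers at (345,390) and (460,390), closed to 25 mm. The timer's near corner is at (450,272), and the stain bottle is clear on the right. Next I find the table by contact.

>>> {"fn": "drive_tool", "kwargs": {
  "series": [
    {"xyz":[0,0,0.004]},
    {"xyz":[0,0,0.006]},
    {"xyz":[0,0,0.007]},
    {"xyz":[0,0,0.007]}
  ]
}}

```text
schema error: expected keys xyz, twist
```

>>> {"fn": "drive_tool", "kwargs": {
  "series": [
    {"xyz":[0,0,0.001]},
    {"xyz":[0,0,0.001]}
  ]
}}

```text
schema error: expected keys xyz, twist
```

>>> {"fn": "drive_tool", "kwargs": {
  "series": [
    {"xyz":[0,0,0.001]},
    {"xyz":[0,0,0.001]}
  ]
}}

```text
schema error: expected keys xyz, twist
```

>>> {"fn": "drive_tool", "kwargs": {
  "series": [
    {"xyz":[0,0,0.004],"twist":0},
    {"xyz":[0,0,0.006],"twist":0},
    {"xyz":[0,0,0.007],"twist":0},
    {"xyz":[0,0,0.007],"twist":0}
  ]
}}

```text
clock: 3.5
tcp_pos: [491.0, -62.1, 15.1]
tcp_rot: [3.141, -0.002, 1.683]
ft_force: [-0.1, 0.5, -0.2]
width: 0.294
```

>>> {"fn": "drive_tool", "kwargs": {
  "series": [
    {"xyz":[0,0,0.002],"twist":0},
    {"xyz":[0,0,0.002],"twist":0}
  ]
}}

```text
clock: 3.7
tcp_pos: [491.3, -62.1, 13.9]
tcp_rot: [3.141, -0.002, 1.683]
ft_force: [-4.1, -0.5, 13.6]
width: 0.294
```

>>> {"fn": "drive_tool", "kwargs": {
  "series": [
    {"xyz":[0,0,0.002],"twist":0},
    {"xyz":[0,0,0.002],"twist":0}
  ]
}}

```text
clock: 3.9
tcp_pos: [491.3, -62.1, 13.8]
tcp_rot: [3.141, -0.0, 1.683]
ft_force: [-7.7, 0.2, 29.9]
width: 0.298
```

Table contact is at TCP z = 14.0. I raise the tip to about 1 mm of clearance and start pushing.

>>> {"fn": "drive_tool", "kwargs": {
  "series": [
    {"xyz":[0,0,-0.0012],"twist":0},
    {"xyz":[0.01,0.001,-0.0012],"twist":0},
    {"xyz":[0.02,0.002,-0.0012],"twist":0},
    {"xyz":[0.03,0.003,-0.0012],"twist":0},
    {"xyz":[0.04,0.0045,-0.0012],"twist":0},
    {"xyz":[0.05,0.006,-0.0012],"twist":0},
    {"xyz":[0.06,0.007,-0.0012],"twist":0},
    {"xyz":[0.07,0.008,-0.0012],"twist":0},
    {"xyz":[0.08,0.009,-0.0012],"twist":0},
    {"xyz":[0.09,0.01,-0.0012],"twist":0},
    {"xyz":[0.1,0.011,-0.0012],"twist":0},
    {"xyz":[0.1,0.011,-0.0012],"twist":0}
  ]
}}

```text
clock: 5.1
tcp_pos: [491.1, 40.6, 15.2]
tcp_rot: [3.141, -0.001, 1.686]
ft_force: [-0.7, 0.0, -0.7]
width: 0.292
```

```bash
python3 - <<'E'
from h import *
plan([(490,100,15)],[96.5])
shot('wrist','w3'); shot('scene','s3')
a=cv2.resize(cv2.imread('pics/w3.png'),(480,360),interpolation=cv2.INTER_CUBIC)
b=cv2.resize(cv2.imread('pics/s3.png')[110:200,195:275],(320,360),interpolation=cv2.INTER_CUBIC)
cv2.imwrite('pics/c3.png',np.hstack([a,b]))
E
```

```text
clk 5.1 tcp [491.1  40.6  15.2] rot [ 1.7995e+02 -6.0000e-02  9.6580e+01] F [-0.7  0.  -0.7] w 0.29
[0.0591, 0.0057, 0.0002] 0.001
```

View pics/c3.png

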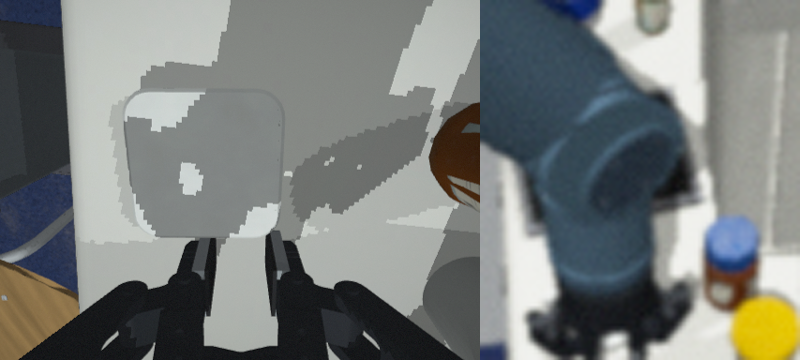

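The timer is now squared up on both fingers, but its centre is about 14 mm left of the tool's. I back off, recentre, and then push slightly to the right.

>>> {"fn": "drive_tool", "kwargs": {
  "series": [
    {"xyz":[-0.006,0,0],"twist":0},
    {"xyz":[-0.006,-0.007,0],"twist":0},
    {"xyz":[-0.006,-0.014,0],"twist":0},
    {"xyz":[0,-0.014,0],"twist":0},
    {"xyz":[0.008,-0.012,0],"twist":0},
    {"xyz":[0.016,-0.0095,0],"twist":0},
    {"xyz":[0.024,-0.007,0],"twist":0},
    {"xyz":[0.032,-0.0045,0],"twist":0},
    {"xyz":[0.04,-0.002,0],"twist":0},
    {"xyz":[0.047,0,0],"twist":0},
    {"xyz":[0.047,0,0],"twist":0}
  ]
}}

```text
clock: 6.3
tcp_pos: [486.0, 86.9, 15.1]
tcp_rot: [3.141, -0.001, 1.685]
ft_force: [0.4, -0.0, 0.7]
width: 0.295
```

```bash
python3 - <<'E'
from h import *
plan([(490,100,15)],[96.5])
shot('wrist','w4'); cv2.imwrite('pics/w4b.png',cv2.resize(cv2.imread('pics/w4.png'),(800,600),interpolation=cv2.INTER_CUBIC))
E
```

```text
clk 6.3 tcp [486.   86.9  15.1] rot [ 1.7995e+02 -4.0000e-02  9.6570e+01] F [ 0.4 -0.   0.7] w 0.29
[0.0125, 0.0054, 0.0001] 0.001
```

View pics/w4b.png

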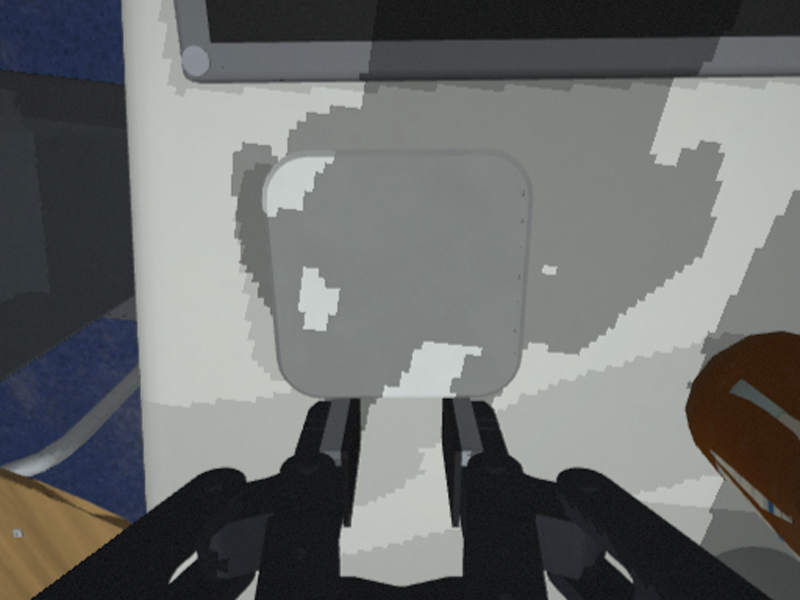

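Timer centred on the fingers, with its far edge from (300,152) to (500,152). The board's edge runs from (195,79) to (795,73) and the screw is at (195,60).

```bash
python3 - <<'E'
from h import *
s=bot.get_state(); r=R.from_euler('xyz',s['tcp_rot'])
p=np.array([(195,78),(795,73),(300,151),(500,151),(400,398),(195,60),(345,400),(460,400)])*.64-.18
X=ray('w4',p,[10,10,15,15,15,10,4,4]); print(X.round(1).tolist()); print('tool',r.inv().apply(X-s['tcp_pos']).round(1).tolist())
E
```

```text
[[428.5, 173.9, 10.0], [567.9, 191.1, 10.0], [454.7, 160.6, 15.0], [501.4, 166.0, 15.0], [485.5, 98.5, 15.0], [428.5, 177.8, 10.0], [469.9, 89.9, 4.0], [504.0, 93.8, 4.0]]
tool [[93.9, -47.0, 5.0], [95.1, 93.4, 5.1], [77.7, -22.5, 0.0], [77.7, 24.6, 0.0], [12.5, 1.1, 0.0], [97.8, -46.5, 5.0], [5.7, -15.4, 11.0], [5.8, 19.0, 11.0]]
```

>>> {"fn": "drive_tool", "kwargs": {
  "series": [
    {"xyz":[0.006,0.001,0],"twist":0},
    {"xyz":[0.012,0.002,0],"twist":0},
    {"xyz":[0.016,0.002,0],"twist":0},
    {"xyz":[0.017,0.002,0],"twist":0},
    {"xyz":[0.017,0.002,0],"twist":0}
  ]
}}

```text
clock: 6.85
tcp_pos: [485.8, 103.3, 15.0]
tcp_rot: [3.141, -0.0, 1.685]
ft_force: [0.0, -0.8, 0.4]
width: 0.295
```

>>> {"fn": "drive_tool", "kwargs": {
  "series": [
    {"xyz":[0.001,0,0],"twist":0},
    {"xyz":[0.001,0,0],"twist":0}
  ]
}}

```text
clock: 7.05
tcp_pos: [485.7, 104.2, 15.0]
tcp_rot: [3.141, -0.0, 1.685]
ft_force: [-0.4, -0.4, -0.3]
width: 0.295
```

>>> {"fn": "drive_tool", "kwargs": {
  "series": [
    {"xyz":[0.001,0,0],"twist":0},
    {"xyz":[0.001,0,0],"twist":0}
  ]
}}

```text
clock: 7.25
tcp_pos: [485.6, 104.7, 15.0]
tcp_rot: [3.141, 0.001, 1.685]
ft_force: [0.3, -1.6, 0.6]
width: 0.295
```

Contact is beginning, so I keep stepping.

>>> {"fn": "drive_tool", "kwargs": {
  "series": [
    {"xyz":[0.0015,0,0],"twist":0},
    {"xyz":[0.0015,0,0],"twist":0}
  ]
}}

```text
clock: 7.45
tcp_pos: [485.6, 104.9, 15.0]
tcp_rot: [-3.141, 0.002, 1.684]
ft_force: [1.2, -4.7, 0.4]
width: 0.293
```

Contact with the board is confirmed: the force is 4.7 N and the TCP has stopped at y = 104.9. Now I pinch-lift along an arc around the board edge, up to about 27°.

>>> {"fn": "drive_tool", "kwargs": {
  "series": [
    {"xyz":[0.0018,0,0],"twist":0},
    {"xyz":[0.002,0,-0.0027],"twist":0},
    {"xyz":[0.0024,0,-0.0054],"twist":0},
    {"xyz":[0.0029,0,-0.0081],"twist":0},
    {"xyz":[0.0033,0,-0.0108],"twist":0},
    {"xyz":[0.0036,0,-0.0134],"twist":0},
    {"xyz":[0.0039,0,-0.016],"twist":0},
    {"xyz":[0.0042,0,-0.0186],"twist":0},
    {"xyz":[0.0045,0,-0.0212],"twist":0},
    {"xyz":[0.0052,0,-0.0238],"twist":0},
    {"xyz":[0.0059,0,-0.0264],"twist":0},
    {"xyz":[0.0067,0,-0.029],"twist":0}
  ]
}}

```text
clock: 8.65
tcp_pos: [484.9, 111.7, 44.3]
tcp_rot: [-3.142, 0.002, 1.684]
ft_force: [1.5, -4.8, 0.9]
width: 0.301
```

```bash
python3 - <<'E'
from h import *
plan([(490,100,15)],[96.5])
shot('wrist','w5'); cv2.imwrite('pics/w5b.png',cv2.resize(cv2.imread('pics/w5.png'),(640,480),interpolation=cv2.INTER_CUBIC))
E
```

```text
clk 8.65 tcp [484.9 111.7  44.3] rot [-1.800e+02  1.300e-01  9.646e+01] F [ 1.5 -4.8  0.9] w 0.3
[-0.0121, 0.0037, 0.0293] -0.0
```

View pics/w5b.png

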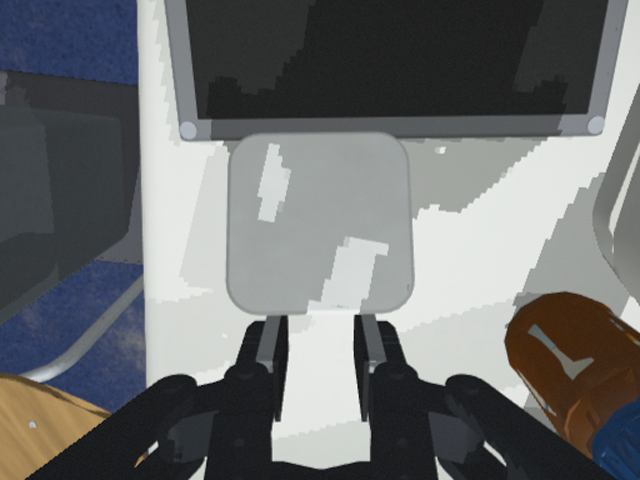

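The timer is tilting: its near edge now looks wider (185 px) than the far edge (175 px), both fingers are in contact, and the force holds at 4.8 N. I continue the arc.

>>> {"fn": "drive_tool", "kwargs": {
  "series": [
    {"xyz":[0.0024,0,-0.0035],"twist":0},
    {"xyz":[0.0042,0,-0.0073],"twist":0},
    {"xyz":[0.0063,0,-0.0109],"twist":0},
    {"xyz":[0.0086,0,-0.0144],"twist":0},
    {"xyz":[0.0111,0,-0.0176],"twist":0},
    {"xyz":[0.0138,0,-0.0208],"twist":0}
  ]
}}

```text
clock: 9.3
tcp_pos: [483.5, 126.0, 65.7]
tcp_rot: [3.141, 0.002, 1.684]
ft_force: [0.3, -3.3, 3.8]
width: 0.293
```

>>> {"fn": "drive_tool", "kwargs": {
  "series": [
    {"xyz":[0.0029,0,-0.0025],"twist":0},
    {"xyz":[0.0061,0,-0.0051],"twist":0},
    {"xyz":[0.0094,0,-0.0076],"twist":0},
    {"xyz":[0.0129,0,-0.0098],"twist":0},
    {"xyz":[0.0166,0,-0.0117],"twist":0},
    {"xyz":[0.0204,0,-0.0134],"twist":0}
  ]
}}

```text
clock: 9.9
tcp_pos: [481.3, 146.5, 79.8]
tcp_rot: [3.141, 0.003, 1.684]
ft_force: [-1.6, -5.7, 12.3]
width: 0.295
```

>>> {"fn": "drive_tool", "kwargs": {
  "series": [
    {"xyz":[0.0033,0,-0.0018],"twist":0},
    {"xyz":[0.0073,0,-0.0033],"twist":0},
    {"xyz":[0.0114,0,-0.0044],"twist":0}
  ]
}}

```text
clock: 10.2
tcp_pos: [479.7, 159.1, 84.6]
tcp_rot: [3.141, 0.002, 1.685]
ft_force: [-1.4, -3.2, 8.3]
width: 0.294
```

```bash
python3 - <<'E'
from h import *
plan([(490,100,15)],[96.5])
shot('wrist','w6'); cv2.imwrite('pics/w6b.png',cv2.resize(cv2.imread('pics/w6.png'),(640,480),interpolation=cv2.INTER_CUBIC))
E
```

```text
clk 10.2 tcp [479.7 159.1  84.6] rot [1.7994e+02 9.0000e-02 9.6540e+01] F [-1.4 -3.2  8.3] w 0.29
[-0.0597, 0.0034, 0.0697] 0.0
```

View pics/w6b.png

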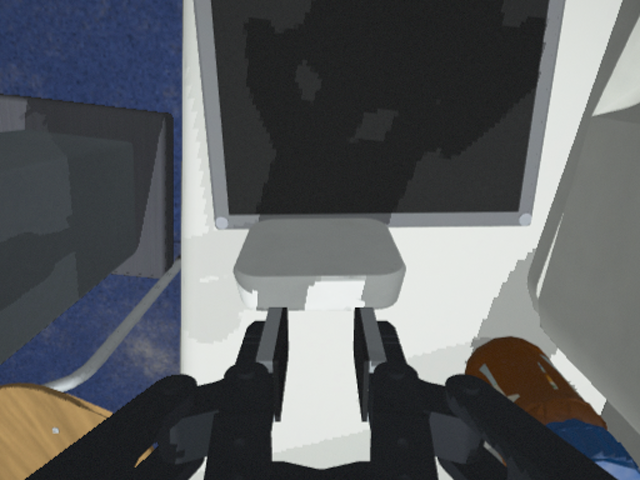

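The timer is nearly upright on the board edge, with its top side at (320,290) under the fingertips and its back facing the board. I continue over the top.

>>> {"fn": "drive_tool", "kwargs": {
  "series": [
    {"xyz":[0.004,0,-0.0002],"twist":0},
    {"xyz":[0.0084,0,-0.0006],"twist":0},
    {"xyz":[0.0126,0,-0.0008],"twist":0},
    {"xyz":[0.0168,0,-0.0008],"twist":0}
  ]
}}

```text
clock: 10.65
tcp_pos: [477.3, 177.9, 85.4]
tcp_rot: [3.141, -0.0, 1.687]
ft_force: [0.2, 0.3, 0.3]
width: 0.296
```

```bash
python3 - <<'E'
from h import *
shot('wrist','w7'); cv2.imwrite('pics/w7b.png',cv2.resize(cv2.imread('pics/w7.png'),(640,480),interpolation=cv2.INTER_CUBIC))
E
```

```text
(no output)
```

View pics/w7b.png

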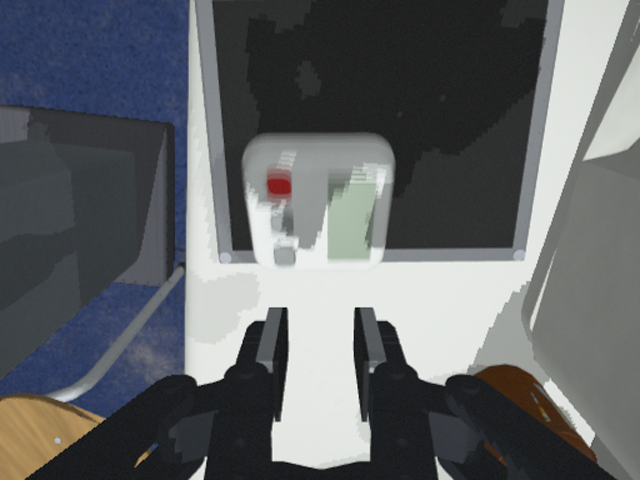

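The timer has gone over and is landing face up: display and red button are visible and slightly blurred, with its near edge at the board's edge (320,268). I retreat up and back, let it settle and measure.

>>> {"fn": "drive_tool", "kwargs": {
  "series": [
    {"xyz":[-0.02,0,-0.02],"twist":0},
    {"xyz":[-0.04,0,-0.04],"twist":0},
    {"xyz":[-0.04,0,-0.06],"twist":0},
    {"xyz":[-0.04,0,-0.06],"twist":0},
    {"xyz":[-0.04,0,-0.06],"twist":0},
    {"xyz":[-0.04,0,-0.06],"twist":0}
  ]
}}

```text
clock: 11.3
tcp_pos: [481.1, 139.1, 144.5]
tcp_rot: [-3.141, -0.001, 1.688]
ft_force: [-0.6, -0.4, -0.2]
width: 0.298
```

```bash
python3 - <<'E'
from h import *
plan([(490,100,15)],[96.5])
shot('wrist','w8'); cv2.imwrite('pics/w8b.png',cv2.resize(cv2.imread('pics/w8.png'),(800,600),interpolation=cv2.INTER_CUBIC))
E
```

```text
clk 11.3 tcp [481.1 139.1 144.5] rot [-1.7998e+02 -4.0000e-02  9.6730e+01] F [-0.6 -0.4 -0.2] w 0.3
[-0.04, 0.0043, 0.1294] 0.002
```

View pics/w8b.png

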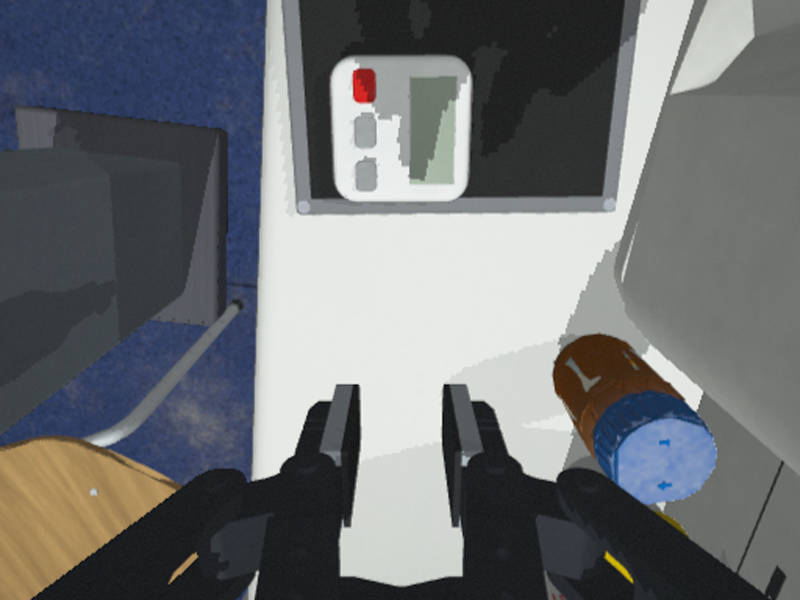

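The timer lies face up at (330–470, 55–202), just inside the board's near edge (row 212). The alcohol bottle is standing. One numeric check of size, position and stillness before handing in.

```bash
python3 - <<'E'
from h import *
q=lambda a,z: ray('w8',np.array(a)*.64-.18,z)
b=q([(298,214),(618,211)],10); t=q([(333,57),(470,57),(470,200),(335,200)],16)
ex=(b[1]-b[0])[:2]; L=np.linalg.norm(ex); ex/=L; ey=np.array([-ex[1],ex[0]]); c=t.mean(0)[:2]
print('edge len',L,'timer size',np.linalg.norm(t[1]-t[0]),np.linalg.norm(t[2]-t[1]),'from edge mid',(c-b.mean(0)[:2])@ex,(c-b.mean(0)[:2])@ey)
a=cv2.imread('pics/w8.png'); d=bot.grab_frame('wrist')['img'][:,:,::-1]
print('diff',np.abs(a.astype(int)-d)[30:135,205:305].mean())
bot.job_done()
E
```

```text
edge len 159.5405986949452 timer size 61.03146807204047 63.08493297941472 from edge mid -27.504978045371196 38.73144059308283
diff 2.0075555555555558
the job is handed in; nothing more can be done
```

The timer was flipped over the board's edge and lies flat on the board, face up, and the job is handed in; no verdict was reported. I pushed it with both fingertips until it squared up against the board's long edge. I then pinched it there and followed an arc around that edge until it tipped over.

**Last checks:**
- **Position:** the timer's centre is about 39 mm in from the near edge and about 27 mm left of the board's middle. That puts it near board x = -27 mm, y = -26 mm, inside the limits.
- **Measured sizes:** the board edge measured 159.5 mm, as it should at 160 mm. The timer measured 61 × 63 mm, slightly under its 61–66 mm.
- **Flatness and stillness:** I judged flatness by eye from the wrist picture, where the timer looks flat. Two wrist frames taken just before hand-in differed by a mean of 2.0 grey levels around the timer, which I took as camera noise.
- **Robot:** it was clear of everything, with wrist force under 1 N. The clock stood at about 11.4 s of the 51 s allowed.
- **Bottles and cup:** the alcohol bottle was standing in the last picture. The arm kept clear of the stain bottle, the cup and the oil dropper, but I didn't measure their positions again at the end.

Both in-order steps looked met from force and pose: 4.7 N against the board with the timer still flat, then 5–13 N during the tip-up.

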